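Put the garden-tool battery on its charger

ROBOT

A 6-joint arm with a two-finger parallel gripper is mounted at the origin on the work surface. World frame = base frame: x ahead of the robot, y to its left, z up, the work surface at z = 0. Lengths are in m, angles in rad, forces in N, time in s.
With the tool pointing down it reaches from about 0.425 to 0.95 m from the base axis. Payload 14.7 kg.
Tool frame: the origin (TCP) lies midway between the tips of the shut fingers; the grasp point (between the pads) lies 19 mm behind it (arm.tcp_to_grasp is the x of the grasp point in the tool frame, in m); x points along the fingers, y is the direction in which the jaws open and shut, and the axes are right-handed (so a half turn about x gives the same grasp; the last joint's range is limited). The gripper opens to 85 mm and grips with 20 to 120 N. Pads are 22 mm wide; open, the fingers measure 114 mm over their backs; the gripper's body (76 mm by 85 mm) begins 54 mm behind the grasp point. The pads swing forward as they close: fully open they stand 13 mm farther back than shut.
Start: joints at [-1.343, 0.48, 1.596, -0, 1.065, -0.047], TCP at [0.176, -0.626, 0.231] pointing down, gripper open.
Joint ranges: [-2.75, 2.75], [-0.82, 2.05], [0.23, 2.67], [-1.56, 4.7], [0.09, 2.69], [-2.92, 2.92]. Speed limits (rad/s): [1.89, 1.89, 2.39, 3.01, 3.01, 3.01].

INTERFACE

Orientations are given as a unit quaternion [x, y, z, w].
In Python, from cell import arm gives the robot as it stands.
- The arm moves only by the tool arm_command, never from a script. Its argument "motion" is a list that holds one entry, the list of rows, each a list of 7 numbers: the finger opening in mm, from 0 to 85.4, then the shift along the tool's x, y, z in mm, then the turn, a rotation vector about the tool's x, y, z in rad. A call has 1 to 20 rows; each row shifts and turns the pose as measured when the row begins, along the tool's axes as they then stand; what a row does not reach is not made up. A row lasts 1/8 s, in which the tool goes at most 62.5 mm and 10.7 degrees, less where a joint would pass 70% of its speed; a pose out of reach is approached as far as the arm can. A call with a gripper value outside its range is refused whole. The fingers move at their own pace and stop on an object; the grip force is fixed at half the most. Time passes only in rows, so rows that do not move let the fingers close. It gives the time, the measured TCP pose, the force and the opening at its end, in the units of the state.
- arm.state(): the state, without advancing time (a new reading comes with each control period).
- arm.grab_frame(name): name is "side" or "top" or "wrist"; returns a dict with "image" (384x512x3 uint8, red, green, blue), "depth" (384x512 float32, m along the optical axis (not along the pixel's ray), 0 where there is no reading), "mtx" (3x3 intrinsics, pixels), "k1" (the pictures are not rectified: a ray, as slopes to the right and down, at radius r is drawn at 1 + k1 r^2 times it, then the intrinsics apply), "rvec" (rotation vector, rad) and "tvec" (3), from world to camera coordinates, as OpenCV has them; the wrist camera has in their place "tool_from_camera" (4x4, takes a point from camera to tool coordinates, whose origin is the TCP and whose axes are the tool frame's). Camera axes: x right, y down, z forward; pixel columns grow to the right and rows downward; lengths in m; the calibration is good to about 2 mm. A picture is of the moment at which its call begins: read the wrist's pose just before it.
- arm.job_done(): hands the job in, once; it reports no verdict.
The state is a dict: "clock": time; "qpos": joint angles; "joint_vel": joint speeds; "tau": joint torques, N m; "tool_pos": TCP position; "tcp_rot": TCP orientation; "ft_force": force on the tool from outside, world axes, zero at the start; "wrist_torque": the same for the moment, N m; "gripper_width": opening from 0.0 (shut) to 1.0 (fully open).
Only numpy, scipy, OpenCV 4.12 (cv2) and the standard library are available. Lean on these libraries where they do the work, as an engineer would, in place of code of your own. Each camera call takes 0.05 s, during which the arm holds its last target. There are 200 camera calls.

TASK

Take the slide-on battery pack out of the aluminium tray and slide it along the rail of the charger until it is fully home and the catch has clicked in, then let go of it. Leave the other battery and the rock peg in the tray, and the rock peg beside the tray, where they are.

Things in the scene. Friction and masses are not known exactly. Their poses are not given: they have to be found in the camera images.
- pack_center (a point): centre (25 mm up) of the slide-on battery pack: a black and grey block 100 mm long, 60 wide, 50 high, loose, 0.25-0.5 kg, lying right way up in the tray. z is up, y across its width, x along it to the open mouth end with the terminal slots, which goes onto the charger first. The closed rear end has a thumb plate, and a gauge pad lies on the rear of the top
- pack: the same pack; origin at the centre of its underside, same axes. A T-shaped channel runs in the underside from the mouth end (+x) 60 mm back: 29 mm wide between two 5 mm thick lips, 41 mm wide above them, roof 12 mm above the underside, with a pocket in the roof near the mouth for the catch
- charger_home (a point): where pack_center is when the pack is fully home on the charger, 63 mm above the bench, 25 mm above the charger's deck. x is the level direction in which the pack slides on, z up, y across. There the pack's mouth end stops against the upright wall of the terminal housing, 50 mm ahead of this point. At home the pack's axes match these
- charger: charger screwed to the bench, a grey plastic box 175 mm (x) by 110 mm, its flat deck 38 mm above the bench; origin under its centre, axes as charger_home. The terminal housing, 96 mm wide, stands to 74 mm over the last 42 mm (+x); charger_home is 5 mm to -x of the origin. The deck ahead of the rail (-x) is clear, its front edge 87 mm from the origin
- charger_nose (a point): tip of the round nose of the charger's rail, at deck height, 8 mm to -x of charger_home. The T-section rail runs from here 58 mm to +x: foot 26 mm wide, 7 mm high, under a flange 38 mm wide, 3.5 mm thick. The pack, lying on the deck, meets it with its mouth when its centre is 58 mm short of home. Play 1.5 mm to each side, 2 mm upwards
- catch (a joint): sprung steel catch in the top of the rail, 36 mm ahead of charger_home: 0 when fully up, growing (m) as it is pressed down. Up when nothing is on it; pressed 2 to 5 mm as the pack's mouth rides over it near the end of the travel; up again in the pack's pocket when the pack is home, and then it holds the pack. Riding over takes a level push of about 6 N, pulling off 7 to 10 N
- tray: aluminium tray lying flat on the bench, 300 mm (its y) by 230 mm (its x), 22 mm high, walls and floor 3 mm thick, fixed; origin at the centre of its underside. The slide pack, one rock peg and the post-type pack lie in it
- post_pack: bystander in the tray: an older post-type battery pack that fits another tool, a 50 x 62 mm base 24 mm high with a narrower upright post, 66 mm high in all, standing; origin at the centre of its underside
- peg_a: bystander in the tray: steel rock peg, a round bar 12 mm thick and 260 mm long lying flat with a hook at one end; origin near the middle of the bar, on its underside; its x axis runs along it to the point
- peg_b: bystander: same kind of rock peg, lying on the bench between tray and charger
Things that resemble listed ones, but are neither listed nor needed, are in the scene too. Leave any blue, purple or turquoise look-alike of the pack alone.

How it is judged:
At the end, for the whole second after the job is handed in: The pack sits on the charger's rail with its centre within 4 mm of charger_home along and across the rail and in height, square to the rail within 0.08 rad, the catch sprung up again (pressed less than 1.5 mm), at rest and released (x of pack_center in the frame of charger_home between -0.004 and 0.004 m and y of pack_center in the frame of charger_home between -0.004 and 0.004 m and z of pack_center in the frame of charger_home between -0.004 and 0.004 m and angle between the x axis of pack_center and the x axis of charger_home, either way round below 0.08 rad and angle between pack_center's own z axis and vertical below 0.08 rad and value of joint catch below 0.0015 m and linear speed of pack below 0.02 m/s); the robot touches nothing.
It fails at once if the rock peg or the post-type pack in the tray, or the rock peg between tray and charger, is shifted by more than 40 mm, or the post-type pack is knocked over (distance of any of peg_a, peg_b, post_pack from where it was at the start of the episode above 0.04 m or angle between post_pack's own z axis and vertical above 0.6 rad).
It also fails if it takes over 48 s, if anything falls off the work surface, if the arm or the gripper's body presses on something with over 40 N, if the wrist force passes 120 N, or if a joint passes its speed limit or range.

## Working session

There is one attempt and no reset: what is moved stays moved. The work goes in short steps, Python scripts to look and compute and a tool call to move; the robot and the scene stay as the last step left them, time stands still between calls to the robot, and variables do not carry over. Pictures are saved under pics/ and viewed, about 8 in all and at most 12, crops included, and the job is handed in when it is done.

Besides the shell and the picture viewer there is one more tool, called after "Emit:" by a JSON object that holds its "method" and its "body". arm_command: Moves the arm, as the interface text tells. Its arguments: {"type":"object","properties":{"motion":{"type":"array"}},"required":["motion"]}

```bash
mkdir -p pics; cat > h.py <<'E'
import numpy as np, cv2
from scipy.spatial.transform import Rotation as R
from cell import arm
def grab(name):
    s=arm.state(); f=arm.grab_frame(name)
    if name=="wrist":
        T=np.eye(4);T[:3,:3]=R.from_quat(s["tcp_rot"]).as_matrix();T[:3,3]=s["tool_pos"]
        f["T"]=T@np.array(f["tool_from_camera"])
    else:
        M=np.eye(4);M[:3,:3]=cv2.Rodrigues(np.array(f["rvec"],float))[0];M[:3,3]=np.ravel(f["tvec"])
        f["T"]=np.linalg.inv(M)
    np.savez("last_"+name,**{k:v for k,v in f.items()})
    return f
def load(name): return dict(np.load("last_"+name+".npz",allow_pickle=True))
def ray(f,u,v):
    k=float(f["k1"]); p=cv2.undistortPoints(np.array([[[u,v]]],float),np.array(f["mtx"],float),np.array([k,0,0,0,0.]))[0,0]
    return np.array([p[0],p[1],1.])
def pt(f,u,v,z=None):
    """world point from depth, or on plane z"""
    d=ray(f,u,v);T=f["T"]
    if z is None:
        D=f["depth"][int(v)-1:int(v)+2,int(u)-1:int(u)+2];t=np.median(D[D>0]) if (D>0).any() else np.nan
    else: t=(z-T[2,3])/(T[:3,:3]@d)[2]
    return T[:3,:3]@(d*t)+T[:3,3]
def save(f,name,crop=None,s=1.5):
    im=f["image"]
    if crop: x0,y0,x1,y1=crop; im=im[y0:y1,x0:x1]
    cv2.imwrite("pics/"+name,cv2.cvtColor(cv2.resize(im,None,fx=s,fy=s,interpolation=cv2.INTER_CUBIC),cv2.COLOR_RGB2BGR))
E
python3 - <<'E'
from h import *
f=grab("top");save(f,"top1.png");print(f["T"],f["mtx"])
f=grab("side");save(f,"side1.png");print(f["T"]);s=arm.state();print(s,arm.tcp_to_grasp)
E
```

```text
[[-0.02854345 -0.98592751  0.16471859  0.28308069]
 [-0.99958789  0.02764985 -0.00771582  0.05858183]
 [ 0.0030528  -0.16487094 -0.98631042  1.03440769]
 [ 0.          0.          0.          1.        ]] [[411.85660365   0.         256.13448152]
 [  0.         411.85660365 185.28905272]
 [  0.           0.           1.        ]]
[[-0.98653854 -0.1199819   0.11111276  0.31156829]
 [-0.16349577  0.71000545 -0.68495357  0.85879056]
 [ 0.00329136 -0.69389956 -0.72006428  0.95628562]
 [ 0.          0.          0.          1.        ]]
{'clock': 0.1, 'qpos': array([-1.34257821e+00,  4.80766550e-01,  1.59680647e+00, -3.11612461e-05,
        1.06508827e+00, -4.65983355e-02]), 'joint_vel': array([-3.45797795e-04, -5.01469683e-04, -8.78644068e-05, -1.43313270e-03,
       -1.09333746e-04, -1.35575836e-04]), 'tau': array([ 7.50617055e-04, -9.52254868e+01, -4.31040895e+01, -6.45142563e-05,
        5.20084039e-03,  4.76830871e-05]), 'tool_pos': array([ 0.17631998, -0.62525173,  0.23073987]), 'tcp_rot': array([-0.70039714, -0.09723749,  0.70048486, -0.09648671]), 'ft_force': array([-0.18414606,  0.06516989,  0.28364428]), 'wrist_torque': array([-0.04427341, -0.03104626,  0.05050516]), 'gripper_width': 0.9973496049654472} -0.0187
```

View pics/top1.png

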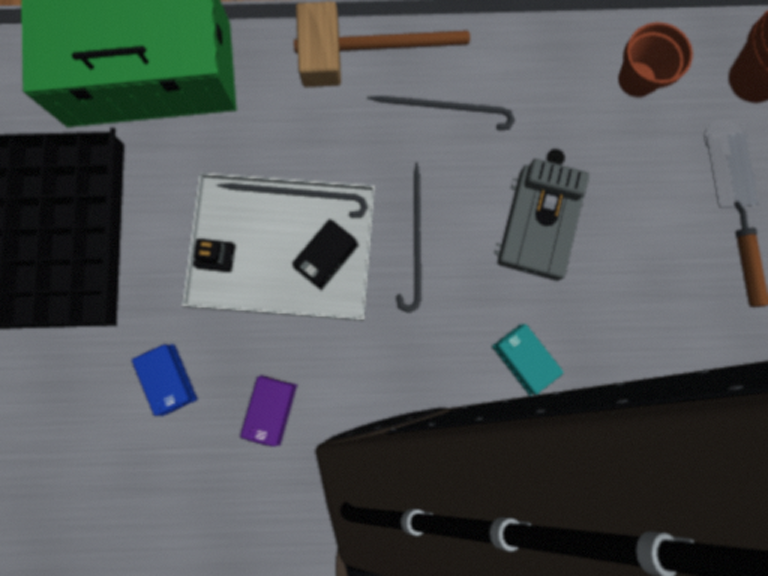

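View pics/side1.png

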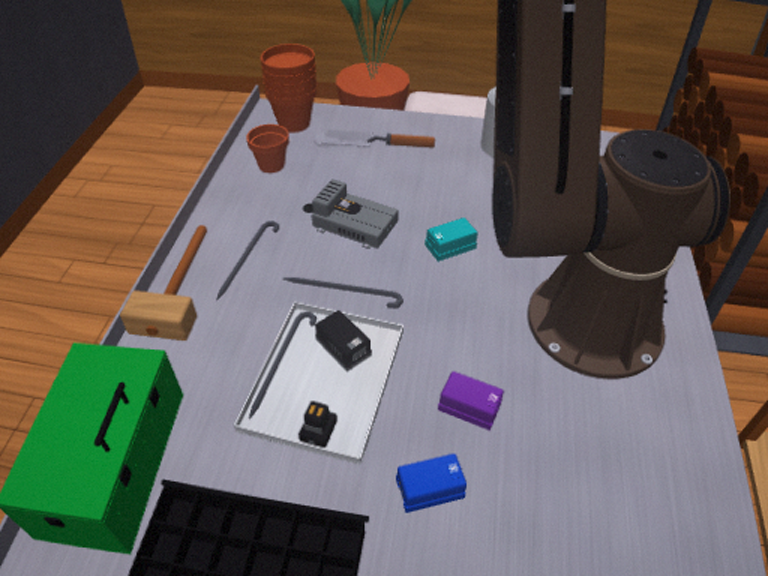

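Candidates (top picture, 768x576 px): the black pack in the tray at (326,253), with a pale gauge pad at its lower-left end (309,269); the post pack at (213,255); blue (164,380); purple (268,410); turquoise (528,358). The black block in the tray fits the description, so I'll check it in a close crop beside the charger.

```bash
python3 - <<'E'
from h import *
f=load("top");im=f["image"]
a=im[135:205,180:260];b=im[95:195,315:405]
b=cv2.resize(b,None,fx=4.5,fy=4.5,interpolation=cv2.INTER_CUBIC);a=cv2.resize(a,None,fx=4.5,fy=4.5,interpolation=cv2.INTER_CUBIC)
o=np.zeros((450,765,3),np.uint8);o[:315,:360]=a;o[:450,360:]=b
cv2.imwrite("pics/crop1.png",cv2.cvtColor(np.clip(o.astype(int)*3//2,0,255).astype(np.uint8),cv2.COLOR_RGB2BGR))
E
```

```text
(no output)
```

View pics/crop1.png

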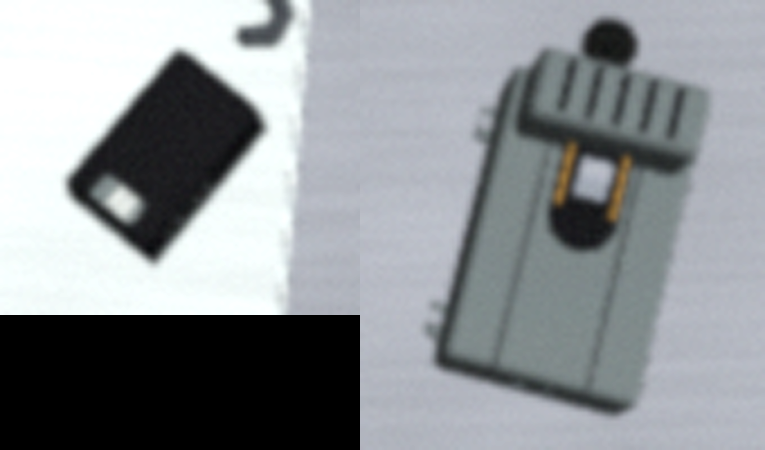

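The crop confirms it: a plain black block with the gauge pad at the lower-left (rear) end, mouth at the upper right. On the charger, the rail nose tip is at about (582,250) in the crop, and the deck front corners are at (441,357) and (632,405).

```bash
python3 - <<'E'
from h import *
f=load("top")
P=lambda x,y,z:pt(f,180+(x+.5)/4.5-.5,135+(y+.5)/4.5-.5,z)
C=lambda x,y,z:pt(f,315+(x-360+.5)/4.5-.5,95+(y+.5)/4.5-.5,z)
rl,ml,mr,rr=[P(*q,.053) for q in [(72,184),(180,50),(262,122),(152,250)]]
print("pack",rl,ml,mr,rr,np.linalg.norm(ml-rl),np.linalg.norm(mr-ml),"c",(rl+ml+mr+rr)/4,"yaw",np.degrees(np.arctan2(*(ml-rl)[1::-1])),np.degrees(np.arctan2(*(mr-rr)[1::-1])))
fl,fr=C(441,357,.038),C(632,405,.038);n=C(582,250,.045)
bl=C(525,70,.038)
print("ch",fl,fr,np.linalg.norm(fl-fr),n); d=(fl-fr);print("yaw",np.degrees(np.arctan2(-d[0],d[1])), np.degrees(np.arctan2(*(bl-fl)[1::-1])))
m=(fl+fr)/2;print("nose dist from front",np.linalg.norm(n-m),np.degrees(np.arctan2(*(n-m)[1::-1])))
# rail side strips
a=C(560,205,.048);b=C(574,142,.048);c=C(610,218,.048);e=C(630,155,.048)
for q in [(a,b),(c,e)]:print(np.degrees(np.arctan2(*(q[1]-q[0])[1::-1])))
print("depth",C(500,300,None),P(165,150,None),f["depth"][160,210])
s=arm.state();print(R.from_quat(s["tcp_rot"]).as_matrix())
# tray edges, obstacles
for q in [(200,175),(374,186),(365,319),(184,305)]:print("tray",pt(f,q[0]/1.5,q[1]/1.5,.022))
print("hook",pt(f,360/1.5,212/1.5,.01),"pegb",pt(f,417/1.5,165/1.5,.01),pt(f,405/1.5,305/1.5,.01))
print("T", f["T"] is not None)
w=grab("wrist");print(np.round(w["tool_from_camera"],3),w["mtx"],w["k1"])
E
```

```text
pack [0.47514155 0.19687032 0.053     ] [0.54791083 0.13769969 0.053     ] [0.50648119 0.09385728 0.053     ] [0.43795445 0.15422929 0.053     ] 0.09378983061094011 0.06032058203084863 c [0.49187201 0.14566414 0.053     ] yaw -39.115475723188844 -41.38003443248712
ch [ 0.47254068 -0.1384554   0.038     ] [ 0.44299063 -0.24097501  0.038     ] 0.10669337195042211 [ 0.5288119  -0.21799069  0.045     ]
yaw -16.07899237976076 -19.25395527552459
nose dist from front 0.07678588441259096 -21.70191786117825
-15.983633766506989
-21.06353115477566
depth [ 0.50397223 -0.17324926  0.03611088] [0.49256041 0.14662845 0.05248207] 1.008148
[[-2.68324712e-04  2.71384682e-01 -9.62470925e-01]
 [ 1.03476050e-03 -9.62470369e-01 -2.71384814e-01]
 [-9.99999429e-01 -1.06874615e-03 -2.25635645e-05]]
tray [0.63890304 0.35965186 0.022     ]
tray [0.61135885 0.06350129 0.022     ]
tray [0.38466069 0.08415113 0.022     ]
tray [0.41623884 0.38140787 0.022     ]
hook [0.5696764  0.08870384 0.01      ] pegb [ 0.65102202 -0.01194666  0.01      ] [0.4074034  0.01717414 0.01      ]
T True
[[-0.    -0.292  0.957 -0.143]
 [ 1.     0.     0.    -0.001]
 [-0.     0.957  0.292 -0.074]
 [ 0.     0.     0.     1.   ]] [[276.3421115    0.         262.448259  ]
 [  0.         276.3421115  188.32954033]
 [  0.           0.           1.        ]] 0.02026767608017716
```

Emit:
{"method": "arm_command", "body": {"motion": [[[85,0,0,0,-0.182,0,0],[85,0,0,0,-0.182,0,0],[85,0,0,0,-0.182,0,0],[85,0,0,0,-0.182,0,0],[85,0,0,0,-0.182,0,0],[85,0,0,0,-0.182,0,0],[85,0,0,0,-0.182,0,0],[85,0,0,0,-0.182,0,0],[85,0,0,0,-0.182,0,0],[85,0,0,0,-0.182,0,0],[85,0,0,0,-0.182,0,0],[85,0,0,0,-0.182,0,0],[85,0,0,0,-0.182,0,0],[85,0,0,0,-0.182,0,0]]]}}

```text
clock: 1.9
tool_pos: [0.1758, -0.6227, 0.2268]
tcp_rot: [0.089, 0.703, -0.083, 0.701]
ft_force: [1.0, -0.4, -0.2]
gripper_width: 0.997
```

```bash
cat >> h.py <<'E'
def to(x,y,z,yaw):
    """tool-axis shift (mm) and rotvec to TCP x,y,z with tool down, tool z along heading yaw (deg)"""
    s=arm.state();Rt=R.from_quat(s["tcp_rot"]);a=np.radians(yaw)
    G=np.column_stack([[0,0,-1],[-np.sin(a),np.cos(a),0],[np.cos(a),np.sin(a),0]])
    print("tcp",np.round(s["tool_pos"],4),"clk",round(s["clock"],2),"w",round(s["gripper_width"]*85.4,1),"F",np.round(s["ft_force"],1))
    print("shift mm",np.round(Rt.inv().apply(np.array([x,y,z])-s["tool_pos"])*1e3,1),"rot",np.round((Rt.inv()*R.from_matrix(G)).as_rotvec(),4))
E
python3 -c "
from h import *
to(.52,-.215,.25,-18)"
```

```text
tcp [ 0.1758 -0.6227  0.2268] clk 1.9 w 85.1 F [ 1.  -0.4 -0.2]
shift mm [-20.4 479.  235.5] rot [ 0.0703 -0.0042 -0.0076]
```

Emit:
{"method": "arm_command", "body": {"motion": [[[85,-2,48,23.5,0.007,0,0],[85,-2,48,23.5,0.007,0,0],[85,-2,48,23.5,0.007,0,0],[85,-2,48,23.5,0.007,0,0],[85,-2,48,23.5,0.007,0,0],[85,-2,48,23.5,0.007,0,0],[85,-2,48,23.5,0.007,0,0],[85,-2,48,23.5,0.007,0,0],[85,-2,48,23.5,0.007,0,0],[85,-2,48,23.5,0.007,0,0],[85,0,0,0,0,0,0]]]}}

```text
clock: 3.28
tool_pos: [0.5412, -0.2113, 0.2483]
tcp_rot: [0.114, 0.7, -0.107, 0.697]
ft_force: [-0.5, -0.7, -0.0]
gripper_width: 0.996
```

```bash
python3 -c "
from h import *
to(.52,-.215,.25,-18)
f=grab('wrist');save(f,'w1.png')"
```

```text
tcp [ 0.5412 -0.2113  0.2483] clk 3.27 w 85.0 F [-0.5 -0.7 -0. ]
shift mm [ -1.7 -10.1 -19. ] rot [ 0.0004 -0.0048 -0.0083]
```

View pics/w1.png

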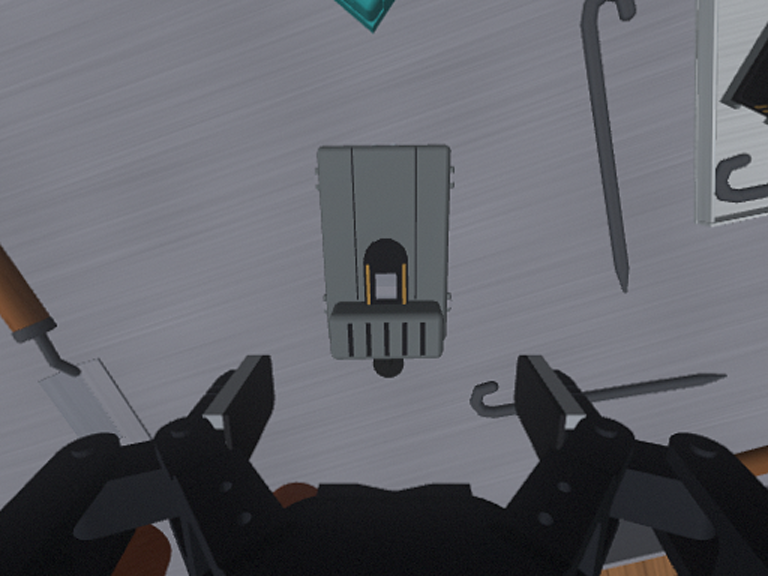

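The wrist picture shows the charger: deck front corners at (318,147) and (450,146), nose tip at (386,238), rail edges at (365,265)-(367,302) and (407,265)-(406,302).

```bash
python3 - <<'E'
from h import *
f=load("wrist")
P=lambda x,y,z=None:pt(f,x/1.5-.17,y/1.5-.17,z)
A=lambda a,b:np.degrees(np.arctan2(*(b-a)[1::-1]))
fl,fr=P(319,148,.038),P(450,147,.038)
print(fl,fr,np.linalg.norm(fl-fr),"yaw",A(fl,fr)-90)
n=P(386,238,.0485);print("nose",n, P(386,260)[2],P(340,200)[2])
g1=P(353,155,.038),P(357,295,.038);g2=P(415,155,.038),P(412.5,295,.038)
print("grooves",A(g1[0],g1[1]),A(g2[0],g2[1]))
# grey/deck left,right edges
print("deck edges",A(P(319,160,.038),P(325,290,.038)),A(P(450,160,.038),P(447.5,290,.038)))
m=(fl+fr)/2;print("mid-nose",A(m,n),np.linalg.norm((n-m)[:2]))
for a in [-17,-17.5,-18]:
    a=np.radians(a);x=np.array([np.cos(a),np.sin(a)]);
    print("home from front",m[:2]+.082*x,"from nose",n[:2]+.008*x)
E
```

```text
[ 0.44528066 -0.24155958  0.038     ] [ 0.47715284 -0.14058718  0.038     ] 0.10588324899781014 yaw -17.51842653257097
nose [ 0.52991393 -0.21244487  0.0485    ] 0.048653305207115194 0.03737589126119151
grooves -17.89957852126327 -18.180154722223282
deck edges -18.22877612734326 -16.84220796280277
mid-nose -17.280766122077875 0.0719447213053739
home from front [ 0.53963374 -0.21504786] from nose [ 0.53756437 -0.21478384]
home from front [ 0.53942154 -0.21573125] from nose [ 0.53754367 -0.21485052]
home from front [ 0.53920339 -0.21641277] from nose [ 0.53752238 -0.21491701]
```

```bash
python3 -c "
from h import *
to(.47,.15,.22,-40)"
```

```text
tcp [ 0.54   -0.2124  0.2482] clk 3.33 w 85.2 F [ 0.4  0.1 -0.2]
shift mm [  31.7  322.8 -178.4] rot [ 0.3837 -0.0071 -0.0067]
```

Emit:
{"method": "arm_command", "body": {"motion": [[[85,4,46,-25.5,0,-0.001,-0.001],[85,4,46,-25.5,0,-0.001,-0.001],[85,4,46,-25.5,0,-0.001,-0.001],[85,4,46,-25.5,0,-0.001,-0.001],[85,4,46,-25.5,0,-0.001,-0.001],[85,4,46,-25.5,0,-0.001,-0.001],[85,4,46,-25.5,0,-0.001,-0.001],[85,0,0,0,0.13,0,0],[85,0,0,0,0.13,0,0],[85,0,0,0,0.124,0,0],[85,0,0,0,0,0,0]]]}}

```text
clock: 4.7
tool_pos: [0.4648, 0.1493, 0.2198]
tcp_rot: [0.248, 0.662, -0.25, 0.662]
ft_force: [-0.0, -0.0, -0.2]
gripper_width: 0.997
```

```bash
python3 -c "
from h import *
to(.47,.15,.22,-40)
f=grab('wrist');save(f,'w2.png')"
```

```text
tcp [0.4648 0.1493 0.2198] clk 4.7 w 85.1 F [-0.  -0.  -0.2]
shift mm [-0.2  4.   3.5] rot [-0.0207  0.0013  0.0025]
```

View pics/w2.png

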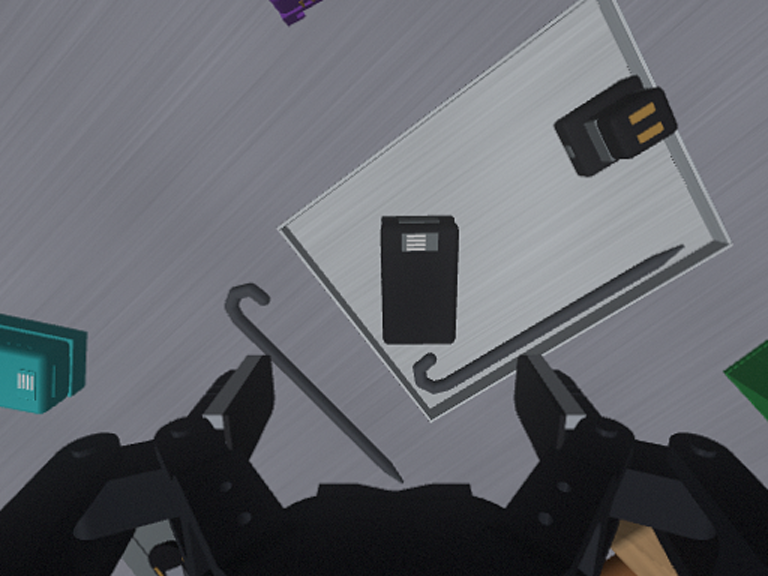

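The wrist picture shows the pack's top face with corners (381,218), (458,218), (384,343), (455,343). The gauge pad is at the rear (top of the picture), and the peg hook lies near the mouth end at (430,365). The tray wall runs from (280,228) to (432,420), close to the left side of the pack.

```bash
python3 - <<'E'
from h import *
f=load("wrist")
P=lambda x,y,z=None:pt(f,x/1.5-.17,y/1.5-.17,z)
A=lambda a,b:np.degrees(np.arctan2(*(b-a)[1::-1]))
rl,rr,ml,mr=[P(*q,.053) for q in [(381.5,219),(458,219),(384,343),(455.5,343)]]
c=(rl+rr+ml+mr)/4
print(c,np.linalg.norm(rl-rr),np.linalg.norm(ml-mr),np.linalg.norm(rl-ml),np.linalg.norm(rr-mr),"yaw",A(rl,ml),A(rr,mr),A(rl,rr)-90,A(ml,mr)-90,"z",P(420,300)[2])
w=[P(280,228,.022),P(432,420,.022)];a=np.radians(-39.5);x=np.array([np.cos(a),np.sin(a)]);y=np.array([-x[1],x[0]])
for q in w:print("wall in pack",x@(q-c)[:2],y@(q-c)[:2])
print("grasp pt 5 back",c[:2]-.005*x)
E
```

```text
[0.49340556 0.15075233 0.053     ] 0.056937339571151276 0.058322447685629525 0.1011144610880968 0.10104750930130467 yaw -40.5139178081228 -39.72800633100051 -41.168635551722296 -41.07797004176032 z 0.053453425473761806
wall in pack -0.041797205525965095 -0.11293498980304423
wall in pack 0.14577695332515136 0.011827015008301009
grasp pt 5 back [0.48954744 0.15393272]
```

```bash
python3 -c "
from h import *
to(.4896,.154,.014,-40.6)"
```

```text
tcp [0.4648 0.1493 0.2198] clk 4.75 w 85.1 F [-0.   0.  -0.8]
shift mm [205.7  20.3  15.3] rot [-0.0084  0.0014  0.0025]
```

Emit:
{"method": "arm_command", "body": {"motion": [[[85,30,20,15,-0.008,0.001,0.002],[85,30,0,0,0,0,0],[85,30,0,0,0,0,0],[85,20,0,0,0,0,0],[85,0,0,0,0,0,0]]]}}

```text
clock: 5.38
tool_pos: [0.4911, 0.1517, 0.1074]
tcp_rot: [0.241, 0.664, -0.241, 0.665]
ft_force: [0.3, 0.3, 0.9]
gripper_width: 0.993
```

```bash
python3 -c "
from h import *
to(.4896,.154,.014,-40.6)"
```

```text
tcp [0.4911 0.1517 0.1074] clk 5.38 w 84.8 F [0.3 0.3 0.9]
shift mm [93.4  0.7 -2.8] rot [ 0.0125  0.0017 -0.0008]
```

Emit:
{"method": "arm_command", "body": {"motion": [[[85,20,0.5,-2,0.012,0.001,0],[85,20,0,-1,0,0,0],[85,20,0,0,0,0,0],[85,18,0,0,0,0,0],[85,9,0,0,0,0,0],[85,3,0,0,0,0,0],[85,0,0,0,0,0,0]]]}}

```text
clock: 6.25
tool_pos: [0.494, 0.1534, 0.0211]
tcp_rot: [0.244, 0.661, -0.241, 0.667]
ft_force: [-0.4, 0.1, 0.4]
gripper_width: 0.993
```

```bash
python3 -c "
from h import *
to(.4896,.154,.014,-40.6)"
```

```text
tcp [0.494  0.1534 0.0211] clk 6.25 w 84.8 F [-0.4  0.1  0.4]
shift mm [ 7.  -2.5 -3.8] rot [ 0.0083  0.0055 -0.0073]
```

Emit:
{"method": "arm_command", "body": {"motion": [[[85,7,-2.5,-3.5,0.008,0.005,-0.007],[85,0,0,0,0,0,0],[30,0,0,0,0,0,0],[30,0,0,0,0,0,0],[30,0,0,0,0,0,0],[30,0,0,0,0,0,0],[30,0,0,0,0,0,0],[30,0,0,0,0,0,0]]]}}

```text
clock: 7.25
tool_pos: [0.49, 0.154, 0.0149]
tcp_rot: [0.245, 0.663, -0.245, 0.664]
ft_force: [-0.2, 0.3, -1.3]
gripper_width: 0.696
```

```bash
python3 -c "
from h import *
to(.4896,.154,.014,-40.6)"
```

```text
tcp [0.49   0.154  0.0149] clk 7.25 w 59.4 F [-0.2  0.3 -1.3]
shift mm [ 0.9 -0.3 -0.3] rot [ 0.0002  0.001  -0.0009]
```

Emit:
{"method": "arm_command", "body": {"motion": [[[30,-20,0,0,0,0,0],[30,-40,0,0,0,0,0],[30,-40,0,0,0,0,0],[30,0,0,0,0,0,0]]]}}

```text
clock: 7.75
tool_pos: [0.4892, 0.1538, 0.1167]
tcp_rot: [0.245, 0.663, -0.246, 0.663]
ft_force: [0.5, 0.1, -3.2]
gripper_width: 0.697
```

```bash
python3 -c "
from h import *
to(.4651,-.1919,.1,-17.6)"
```

```text
tcp [0.4892 0.1538 0.1167] clk 7.75 w 59.5 F [ 0.5  0.1 -3.2]
shift mm [  16.9 -278.2  206.6] rot [-0.4013 -0.0005  0.0008]
```

Emit:
{"method": "arm_command", "body": {"motion": [[[30,0,-34,25,0,0,0],[30,0,-34,25,0,0,0],[30,0,-34,25,0,0,0],[30,0,-34,25,0,0,0],[30,0,-34,25,0,0,0],[30,0,-34,25,0,0,0],[30,0,-34,25,0,0,0],[30,0,-34,25,0,0,0],[30,0,0,0,-0.13,0,0],[30,0,0,0,-0.13,0,0],[30,0,0,0,-0.12,0,0],[30,0,0,0,0,0,0]]]}}

```text
clock: 9.25
tool_pos: [0.4577, -0.1925, 0.1045]
tcp_rot: [0.113, 0.703, -0.111, 0.694]
ft_force: [0.4, 0.3, -2.9]
gripper_width: 0.696
```

```bash
python3 -c "
from h import *
to(.4651,-.1919,.1,-17.6)
f=grab('wrist');save(f,'w3.png')"
```

```text
tcp [ 0.4577 -0.1925  0.1045] clk 9.25 w 59.4 F [ 0.4  0.3 -2.9]
shift mm [4.4 2.9 7. ] rot [-0.011  -0.0133  0.    ]
```

View pics/w3.png

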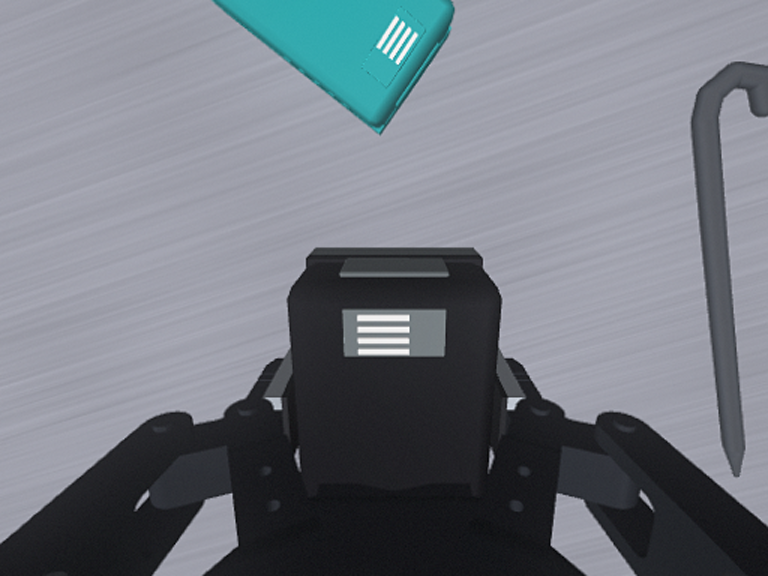

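The pack sits square in the fingers: sides symmetric about column 394, gauge pad to the rear. I'll check its offset and tilt in the tool frame with the depth.

```bash
python3 - <<'E'
from h import *
f=load("wrist")
M=np.array(f["tool_from_camera"],float)
def T(x,y,z=None):
    u,v=x/1.5-.17,y/1.5-.17;d=ray(f,u,v);t=np.median(f["depth"][int(v)-1:int(v)+2,int(u)-1:int(u)+2]);return np.round((M[:3,:3]@(d*t)+M[:3,3])*1e3,1)
for q in [(320,300),(470,300),(320,400),(470,400),(395,430),(395,470),(395,290)]:print(q,T(*q))
v=int(400/1.5); 
for r in (310,350,400,470):
    row=f["depth"][int(r/1.5)];print(r,np.round(row[185:206],3),np.round(row[325:342],3)) if r==350 else None
for r in (310,470):
    print([ (M[:3,:3]@(ray(f,x/1.5-.17,r/1.5-.17)*0.10)+M[:3,3]).round(4)[1] for x in ((289,500) if r==310 else (302,488))])
E
```

```text
(320, 300) [-37.3 -19.5 -37.8]
(470, 300) [-37.4  20.8 -37.9]
(320, 400) [-37.9 -20.9  -7.5]
(470, 400) [-37.8  22.3  -7.5]
(395, 430) [-38.3   0.7   2.3]
(395, 470) [-38.3   0.7  16.4]
(395, 290) [-35.6   0.7 -40.1]
350 [0.27  0.271 0.271 0.272 0.271 0.272 0.271 0.271 0.142 0.119 0.117 0.117
 0.117 0.116 0.116 0.114 0.115 0.114 0.114 0.115 0.115] [0.115 0.115 0.116 0.116 0.117 0.116 0.118 0.142 0.271 0.27  0.272 0.27
 0.271 0.272 0.271 0.271 0.271]
[np.float64(-0.0249), np.float64(0.0259)]
[np.float64(-0.0217), np.float64(0.023)]
```

Emit:
{"method": "arm_command", "body": {"motion": [[[30,10,3,7,-0.011,-0.013,0],[30,15,0,0,0,0,0],[30,15,0,0,0,0,0],[30,0,0,0,0,0,0]]]}}

```text
clock: 9.8
tool_pos: [0.4651, -0.1909, 0.0602]
tcp_rot: [0.11, 0.699, -0.11, 0.698]
ft_force: [-1.2, 0.1, -1.5]
gripper_width: 0.696
```

```bash
python3 -c "
from h import *
to(.4651,-.1919,.0505,-17.6)"
```

```text
tcp [ 0.4651 -0.1909  0.0602] clk 9.8 w 59.4 F [-1.2  0.1 -1.5]
shift mm [ 9.7 -0.9  0.3] rot [-0.0062 -0.001  -0.0002]
```

Emit:
{"method": "arm_command", "body": {"motion": [[[30,5,-1.5,0,-0.006,0,0],[30,2,0,0,0,0,0],[30,1,0,0,0,0,0],[30,0,0,0,0,0,0]]]}}

```text
clock: 10.3
tool_pos: [0.4649, -0.1926, 0.052]
tcp_rot: [0.108, 0.699, -0.108, 0.699]
ft_force: [-0.3, 0.7, -2.0]
gripper_width: 0.691
```

```bash
python3 -c "
from h import *
to(.4651,-.1919,.0505,-17.6)
f=grab('side');save(f,'s2.png',(190,100,290,175),7)"
```

```text
tcp [ 0.4649 -0.1926  0.052 ] clk 10.3 w 59.0 F [-0.3  0.7 -2. ]
shift mm [ 1.5  0.7 -0. ] rot [-0.0004 -0.0003 -0.0001]
```

View pics/s2.png

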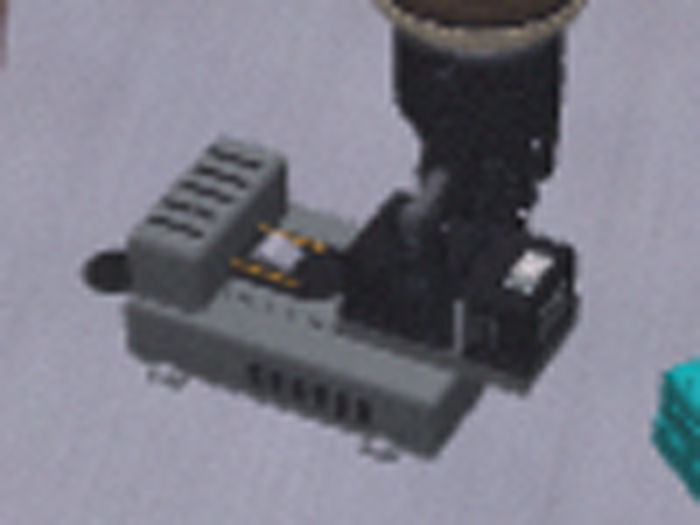

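The pack lies flat at deck height on the charger's front, mouth just short of the nose and in line. Advancing in small steps.

Emit:
{"method": "arm_command", "body": {"motion": [[[30,0.5,0,5,0,0,0],[30,0,0,5,0,0,0],[30,0,0,5,0,0,0],[30,0,0,5,0,0,0],[30,0,0,0,0,0,0]]]}}

```text
clock: 10.98
tool_pos: [0.4861, -0.1994, 0.0519]
tcp_rot: [0.108, 0.698, -0.108, 0.699]
ft_force: [0.4, -1.0, -2.5]
gripper_width: 0.692
```

```bash
python3 -c "
from h import *
to(.5337,-.2137,.051,-17.6)"
```

```text
tcp [ 0.4861 -0.1994  0.0519] clk 10.97 w 59.1 F [ 0.4 -1.  -2.5]
shift mm [ 1.   0.8 49.8] rot [-0.0004  0.0009  0.0001]
```

Emit:
{"method": "arm_command", "body": {"motion": [[[30,0,0,5,0,0,0],[30,0,0,5,0,0,0],[30,0,0,5,0,0,0],[30,0,0,5,0,0,0],[30,0,0,0,0,0,0]]]}}

```text
clock: 11.6
tool_pos: [0.5065, -0.2058, 0.0519]
tcp_rot: [0.108, 0.698, -0.108, 0.699]
ft_force: [0.0, 0.7, -1.5]
gripper_width: 0.696
```

```bash
python3 -c "
from h import *
to(.5337,-.2137,.051,-17.6)"
```

```text
tcp [ 0.5065 -0.2058  0.0519] clk 11.6 w 59.4 F [ 0.   0.7 -1.5]
shift mm [ 0.9  0.8 28.3] rot [-0.0004  0.0009  0.0001]
```

Emit:
{"method": "arm_command", "body": {"motion": [[[30,0,0,5,0,0,0],[30,0,0,5,0,0,0],[30,0,0,5,0,0,0],[30,0,0,4,0,0,0],[30,0,0,0,0,0,0]]]}}

```text
clock: 12.22
tool_pos: [0.5256, -0.2119, 0.0519]
tcp_rot: [0.108, 0.699, -0.108, 0.699]
ft_force: [0.8, -0.9, -3.2]
gripper_width: 0.692
```

```bash
python3 -c "
from h import *
to(.5337,-.2137,.051,-17.6)"
```

```text
tcp [ 0.5256 -0.2119  0.0519] clk 12.22 w 59.1 F [ 0.8 -0.9 -3.2]
shift mm [0.9 0.7 8.3] rot [-0.0005  0.0005  0.    ]
```

Emit:
{"method": "arm_command", "body": {"motion": [[[30,0,0,3,0,0,0],[30,0,0,2,0,0,0],[30,0,0,2,0,0,0],[30,0,0,0,0,0,0]]]}}

```text
clock: 12.72
tool_pos: [0.5293, -0.2129, 0.0512]
tcp_rot: [0.109, 0.701, -0.108, 0.697]
ft_force: [0.2, -0.3, -2.4]
gripper_width: 0.693
```

```bash
python3 -c "
from h import *
to(.5337,-.2137,.051,-17.6)"
```

```text
tcp [ 0.5293 -0.2129  0.0512] clk 12.72 w 59.2 F [ 0.2 -0.3 -2.4]
shift mm [0.2 0.6 4.5] rot [ 0.0002 -0.0062 -0.0004]
```

Emit:
{"method": "arm_command", "body": {"motion": [[[30,0,0,4,0,0,0],[30,0,0,4,0,0,0],[30,0,0,4,0,0,0]]]}}

```text
clock: 13.1
tool_pos: [0.5294, -0.2128, 0.0499]
tcp_rot: [0.11, 0.709, -0.106, 0.689]
ft_force: [-26.7, 2.0, 20.3]
gripper_width: 0.697
```

```bash
python3 -c "
from h import *
to(.5337,-.2137,.051,-17.6)"
```

```text
tcp [ 0.5294 -0.2128  0.0499] clk 13.1 w 59.5 F [-26.7   2.   20.3]
shift mm [-1.2  0.4  4.4] rot [ 0.0014 -0.0283 -0.0015]
```

Emit:
{"method": "arm_command", "body": {"motion": [[[30,0,0,0,0,-0.028,0],[30,0,0,0,0,0,0]]]}}

```text
clock: 13.35
tool_pos: [0.5294, -0.2129, 0.0505]
tcp_rot: [0.108, 0.699, -0.107, 0.699]
ft_force: [-2.8, 1.8, -0.0]
gripper_width: 0.694
```

```bash
python3 - <<'E'
from h import *
to(.5337,-.2137,.051,-17.6)
f=grab('top');save(f,'t3.png',(315,90,405,165),8)
w=grab('wrist');M=np.array(w["tool_from_camera"],float)
def T(x,y):
    u,v=x/1.5-.17,y/1.5-.17;d=ray(w,u,v);t=np.median(w["depth"][int(v)-1:int(v)+2,int(u)-1:int(u)+2]);return np.round((M[:3,:3]@(d*t)+M[:3,3])*1e3,1)
for q in [(320,300),(470,300),(320,400),(470,400),(395,430),(395,470),(395,285),(395,275)]:print(q,T(*q))
save(w,'w4.png',(170,120,350,350),2.5)
E
```

```text
tcp [ 0.5294 -0.2129  0.0505] clk 13.35 w 59.3 F [-2.8  1.8 -0. ]
shift mm [-0.5  0.5  4.4] rot [ 0.0013  0.0003 -0.0015]
(320, 300) [-37.4 -19.5 -37.9]
(470, 300) [-37.5  20.8 -37.9]
(320, 400) [-38.4 -20.8  -7.8]
(470, 400) [-38.4  22.2  -7.8]
(395, 430) [-38.3   0.7   2.3]
(395, 470) [-38.4   0.7  16.4]
(395, 285) [-34.2   0.7 -41.1]
(395, 275) [-27.8   0.7 -42.1]
```

View pics/t3.png

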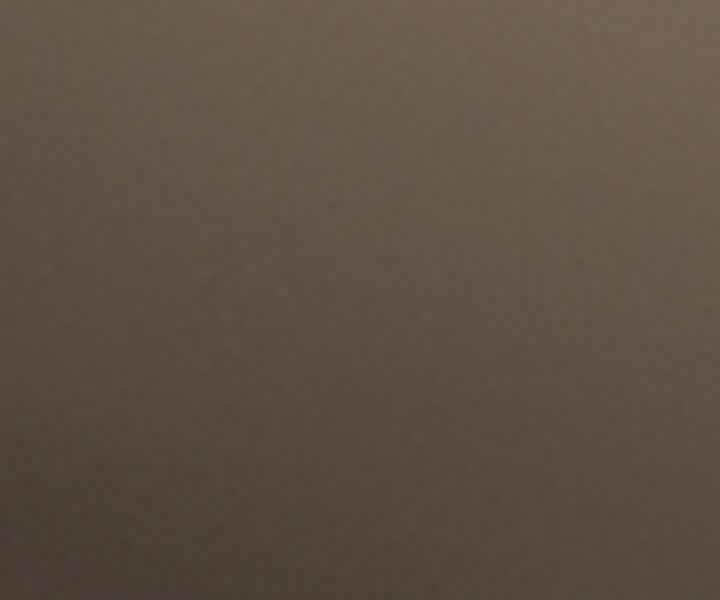

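The top view is blocked by the arm, so it shows nothing useful. Checking the mouth-to-wall gap from the side camera.

```bash
python3 - <<'E'
from h import *
f=grab('side');save(f,'s3.png',(195,110,275,170),9)
w=load('wrist');M=np.array(w["tool_from_camera"],float)
for y in range(244,300,5):
    u,v=395/1.5-.17,y/1.5-.17;d=ray(w,u,v);t=w["depth"][int(round(v)),int(u)];print(y,np.round((M[:3,:3]@(d*t)+M[:3,3])*1e3,1))
E
```

```text
244 [ 11.6   0.8 -43.1]
249 [ 11.    0.8 -41.3]
254 [  1.8   0.8 -41.5]
259 [-12.6   0.7 -43.1]
264 [-20.6   0.7 -43.5]
269 [-26.    0.7 -43.4]
274 [-27.3   0.7 -42.3]
279 [-32.6   0.7 -42.3]
284 [-33.9   0.7 -41.3]
289 [-36.9   0.7 -40.8]
294 [-36.5   0.7 -39.3]
299 [-37.9   0.7 -38.3]
```

View pics/s3.png

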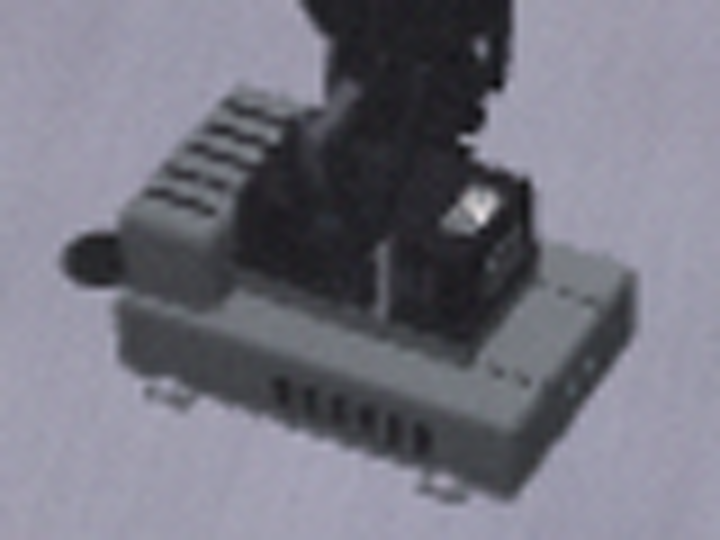

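The mouth looks up against the housing wall at about (240,230) in the crop. I'll measure the free deck behind the pack in the wrist depth; it should be 32 mm if the pack is home.

```bash
python3 - <<'E'
from h import *
w=load('wrist');M=np.array(w["tool_from_camera"],float)
for u in (230,262,295):
  print(u)
  for v in list(range(118,132,1))+list(range(155,168,1)):
    d=ray(w,u,v);t=w["depth"][v,u];p=(M[:3,:3]@(d*t)+M[:3,3])*1e3
    print(v,np.round(p[[0,2]],1),w["image"][v,u],end=' | ')
  print()
E
```

```text
230
118 [ 12.6 -67.4] [128 135 139] | 119 [ 12.3 -66.9] [128 136 139] | 120 [ 12.1 -66.4] [128 135 139] | 121 [ 11.4 -65.9] [129 135 139] | 122 [ 12.3 -65.3] [128 136 141] | 123 [ 11.3 -64.9] [127 135 140] | 124 [ 13.2 -64.2] [127 135 138] | 125 [ 13.2 -63.7] [128 136 140] | 126 [ 12.1 -63.2] [126 136 140] | 127 [ 12.8 -62.6] [125 134 137] | 128 [ 11.3 -62.2] [128 136 141] | 129 [ 12.  -61.6] [126 135 139] | 130 [ 13. -61.] [126 135 139] | 131 [ 12.4 -60.5] [126 134 139] | 155 [ 11.8 -47.3] [126 134 138] | 156 [ 13.9 -46.4] [126 133 137] | 157 [ 12.4 -46. ] [125 134 138] | 158 [ 11.2 -45.7] [125 133 136] | 159 [ 12.3 -44.9] [124 132 136] | 160 [ 12.1 -44.4] [127 135 138] | 161 [ 12.7 -43.7] [124 132 137] | 162 [ 12.7 -43.1] [125 132 137] | 163 [ 12.7 -42.5] [125 134 137] | 164 [ 12.  -42.1] [125 132 136] | 165 [ 12.5 -41.4] [104 111 113] | 166 [  9.4 -41.5] [55 59 60] | 167 [  6.7 -41.5] [59 62 64] | 
262
118 [ 13.1 -67.4] [127 134 138] | 119 [ 12.2 -66.9] [125 133 138] | 120 [ 13.2 -66.4] [127 135 139] | 121 [ 12.6 -65.9] [127 134 138] | 122 [-142.6  -74.8] [127 133 138] | 123 [ 12.
[... 949 characters left out ...]
2.9 -64.2] [128 135 139] | 125 [ 12.2 -63.8] [126 134 138] | 126 [ 11.5 -63.3] [127 135 139] | 127 [ 12.6 -62.7] [126 133 138] | 128 [ 12.1 -62.2] [127 134 138] | 129 [ 13.3 -61.5] [126 133 137] | 130 [ 11.8 -61.1] [127 135 139] | 131 [ 12.4 -60.5] [127 134 138] | 155 [ 12.2 -47.2] [125 133 137] | 156 [ 12.5 -46.6] [125 132 136] | 157 [ 13.6 -45.8] [123 132 136] | 158 [ 11.3 -45.7] [125 132 136] | 159 [ 12.1 -45. ] [124 132 135] | 160 [ 12.4 -44.3] [125 133 136] | 161 [ 11.9 -43.9] [124 132 136] | 162 [ 11.8 -43.3] [124 132 136] | 163 [ 13.5 -42.4] [125 132 137] | 164 [ 12.4 -42. ] [123 130 134] | 165 [ 13.  -41.3] [103 109 112] | 166 [ 10.3 -41.3] [56 59 60] | 167 [  8.2 -41.2] [61 64 66] |
```

View pics/w4.png

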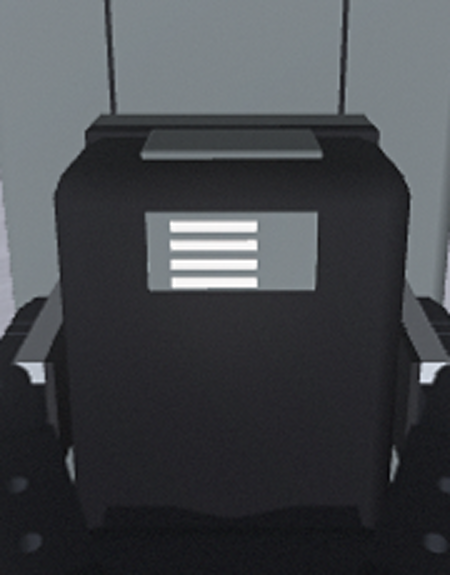

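```bash
python3 - <<'E'
from h import *
w=load('wrist');M=np.array(w["tool_from_camera"],float)
for u in (230,262,295):
  for v in range(94,112):
    d=ray(w,u,v);t=w["depth"][v,u];p=(M[:3,:3]@(d*t)+M[:3,3])*1e3
    # position on deck plane
    b=M[:3,:3]@d; q=M[:3,3]+b*((.0125-M[0,3])/b[0]); print(v,np.round(p[0]),round(q[2]*1e3,1),int(w["image"][v,u].mean()),end=' | ')
  print()
E
```

```text
94 50.0 -79.7 175 | 95 51.0 -79.2 173 | 96 50.0 -78.7 173 | 97 50.0 -78.2 172 | 98 51.0 -77.7 171 | 99 50.0 -77.2 173 | 100 50.0 -76.7 174 | 101 51.0 -76.2 177 | 102 51.0 -75.7 177 | 103 51.0 -75.2 176 | 104 50.0 -74.7 175 | 105 51.0 -74.2 152 | 106 29.0 -73.7 83 | 107 16.0 -73.2 83 | 108 15.0 -72.6 97 | 109 13.0 -72.1 106 | 110 15.0 -71.6 112 | 111 13.0 -71.1 115 | 
94 50.0 -79.8 172 | 95 50.0 -79.3 172 | 96 51.0 -78.8 175 | 97 50.0 -78.3 172 | 98 51.0 -77.8 172 | 99 51.0 -77.2 171 | 100 49.0 -76.7 170 | 101 51.0 -76.2 172 | 102 50.0 -75.7 172 | 103 51.0 -75.2 174 | 104 50.0 -74.7 176 | 105 50.0 -74.2 158 | 106 18.0 -73.7 86 | 107 16.0 -73.2 83 | 108 15.0 -72.7 98 | 109 15.0 -72.1 108 | 110 14.0 -71.6 112 | 111 12.0 -71.1 115 | 
94 51.0 -79.8 171 | 95 51.0 -79.3 172 | 96 51.0 -78.8 168 | 97 50.0 -78.3 170 | 98 49.0 -77.7 174 | 99 51.0 -77.2 174 | 100 50.0 -76.7 172 | 101 51.0 -76.2 172 | 102 50.0 -75.7 171 | 103 51.0 -75.2 170 | 104 52.0 -74.7 172 | 105 50.0 -74.2 149 | 106 17.0 -73.7 72 | 107 16.0 -73.2 86 | 108 15.0 -72.7 99 | 109 14.0 -72.1 109 | 110 13.0 -71.6 111 | 111 13.0 -71.1 116 |
```

The free deck behind the pack measures 30.5 to 32.5 mm (expected 32), and the push stalled hard, which fits being home against the wall. A gentle pull-back test of the catch follows.

Emit:
{"method": "arm_command", "body": {"motion": [[[30,0,0,-1.5,0,0,0],[30,0,0,-1,0,0,0]]]}}

```text
clock: 13.75
tool_pos: [0.5285, -0.2127, 0.0506]
tcp_rot: [0.108, 0.698, -0.107, 0.7]
ft_force: [1.0, -0.6, -1.0]
gripper_width: 0.695
```

```bash
python3 -c "
from h import *
to(.5294,-.2129,.0505,-17.6)"
```

```text
tcp [ 0.5285 -0.2127  0.0506] clk 13.75 w 59.4 F [ 1.  -0.6 -1. ]
shift mm [0.1 0.1 0.9] rot [ 0.0014  0.002  -0.0012]
```

Emit:
{"method": "arm_command", "body": {"motion": [[[30,0,0,-1.5,0,0,0],[30,0,0,-1.5,0,0,0]]]}}

```text
clock: 14.0
tool_pos: [0.5268, -0.2123, 0.0507]
tcp_rot: [0.108, 0.697, -0.108, 0.7]
ft_force: [9.8, -2.4, -6.3]
gripper_width: 0.696
```

```bash
python3 -c "
from h import *
to(.5294,-.2129,.0505,-17.6)"
```

```text
tcp [ 0.5268 -0.2123  0.0507] clk 14.0 w 59.4 F [ 9.8 -2.4 -6.3]
shift mm [0.2 0.2 2.6] rot [ 0.0014  0.0044 -0.0009]
```

The pack resists the pull with about 10 N after 2.6 mm of play, so the catch is engaging. I'll push it firmly back to the stop before releasing.

Emit:
{"method": "arm_command", "body": {"motion": [[[30,0,0,3,0,-0.004,0],[30,0,0,4,0,0,0],[30,0,0,4,0,0,0],[30,0,0,4,0,0,0]]]}}

```text
clock: 14.5
tool_pos: [0.5297, -0.213, 0.0498]
tcp_rot: [0.109, 0.704, -0.106, 0.694]
ft_force: [-23.0, 3.0, 28.0]
gripper_width: 0.693
```

```bash
python3 -c "
from h import *
to(.5294,-.2129,.0505,-17.6)"
```

```text
tcp [ 0.5297 -0.213   0.0498] clk 14.5 w 59.2 F [-23.   3.  28.]
shift mm [-0.7 -0.  -0.3] rot [ 0.0032 -0.014  -0.002 ]
```

Back at the stop with the same stall. Relax, open, and retreat straight up.

Emit:
{"method": "arm_command", "body": {"motion": [[[30,0,0,0,0,-0.013,0],[30,0,0,0,0,0,0],[85,0,0,0,0,0,0],[85,0,0,0,0,0,0],[85,0,0,0,0,0,0],[85,0,0,0,0,0,0],[85,0,0,0,0,0,0],[85,-20,0,0,0,0,0],[85,-40,0,0,0,0,0],[85,-40,0,0,0,0,0],[85,-40,0,0,0,0,0],[85,-40,0,-10,0,0,0],[85,0,0,0,0,0,0]]]}}

```text
clock: 16.12
tool_pos: [0.5194, -0.2101, 0.235]
tcp_rot: [0.108, 0.7, -0.106, 0.698]
ft_force: [-0.6, -0.6, 0.8]
gripper_width: 0.992
```

```bash
python3 -c "
from h import *
to(.5294,-.2129,.25,-17.6)
f=grab('wrist');save(f,'w5.png')"
```

```text
tcp [ 0.5194 -0.2101  0.235 ] clk 16.12 w 84.7 F [-0.6 -0.6  0.8]
shift mm [-15.    0.4  10.3] rot [ 0.0034 -0.0034 -0.0023]
```

View pics/w5.png

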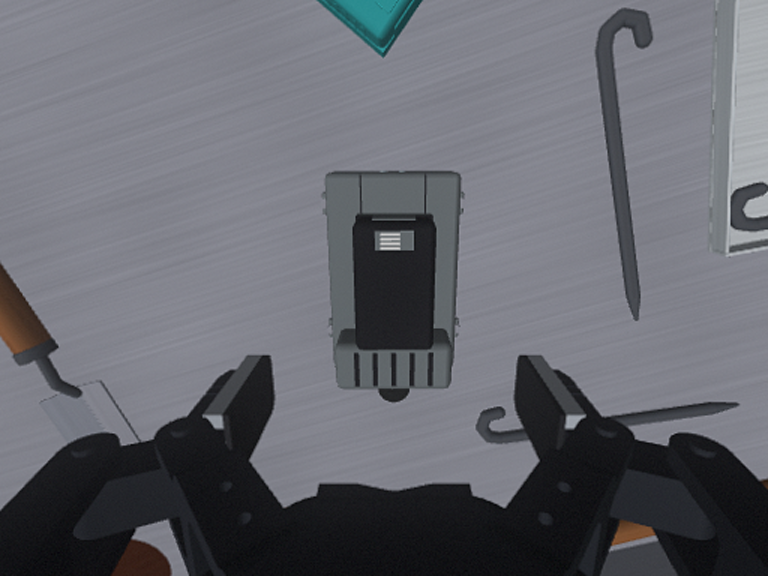

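The pack is released and square on the charger. Its top runs from about row 217 to row 348, where it meets the housing wall, centred at column 395. Peg and tray are in place. Last numeric check:

```bash
python3 - <<'E'
from h import *
f=load("wrist")
P=lambda x,y,z=None:pt(f,x/1.5-.17,y/1.5-.17,z)
fl,fr=P(326,173,.038),P(461,172.5,.038);m=(fl+fr)[:2]/2;y=(fr-fl)[:2];W=np.linalg.norm(y);y/=W;x=np.array([y[1],-y[0]])
print("width",W)
for n,q in dict(rl=(354,222),rr=(436,222),ml=(357,348),mr=(433,348)).items():
    p=P(*q,.088)[:2]-m;print(n,"x past front edge",round(x@p*1e3,1),"y",round(y@p*1e3,1))
print("expected rear 32 mouth 132; z",[P(a,b)[2].round(4) for a,b in[(395,265),(395,330),(370,290),(425,290)]])
D=f["depth"]
for v in range(222,246,2): 
    p=P(395,v*1.5+.3);print(v,np.round([x@(p[:2]-m)*1e3,p[2]*1e3],1),end='; ')
E
```

```text
width 0.10685067993307781
rl x past front edge 31.4 y -27.8
rr x past front edge 31.6 y 29.5
ml x past front edge 127.9 y -28.5
mr x past front edge 128.2 y 29.7
expected rear 32 mouth 132; z [np.float64(0.0884), np.float64(0.0886), np.float64(0.0883), np.float64(0.0879)]
222 [116.   87.7]; 224 [118.4  88. ]; 226 [120.7  88.2]; 228 [123.1  88.5]; 230 [126.1  87.4]; 232 [129.   86.7]; 234 [137.7  74. ]; 236 [140.3  74.2]; 238 [142.9  74.2]; 240 [145.5  74.5]; 242 [148.4  74.2]; 244 [150.9  74.5];
```

```bash
python3 -c "
from h import *
arm.job_done();print(arm.state()['clock'])"
```

```text
the job is handed in; nothing more can be done
the job is handed in; nothing more can be done
```

I gripped the black slide-on pack in the tray and slid it along the charger's rail until it stopped hard against the terminal housing. I then released it, moved the arm clear and handed the job in at about 16 s.

**What the last checks showed:**
- **Height:** the pack's top is level at 88 mm, as expected for a pack sitting flat on the deck.
- **Along the rail:** the rear end is 31.5 mm past the deck's front edge (32 expected). The mouth measured 128–131 mm against 132 expected, which I put down to its rounded edge.
- **Across the rail:** the pack is centred within about 1 mm and looks square to the rail.
- **Stop:** two separate pushes stalled at the same place, at 23–27 N level force. That is 4 mm short of my first camera estimate of home. Part of the gap comes from the pack sitting about 2 mm further forward in the grip than I assumed.
- **Other objects:** the pegs I could see had not visibly moved. I took no final picture of the post-type pack, but the arm did not go near it.

**What I could not confirm:** the catch can't be read directly. I infer it clicked in from the pull-back test: after about 2.6 mm of travel the pack resisted with about 10 N. That is at the top of the 7–10 N pull-off range, so I pushed it fully home again before letting go. I did not repeat the pull test after that push. The top camera was blocked by the arm during insertion, so it gave no check.

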